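Heft and sort the bead canisters

TASK

The two sealed bead canisters look alike, so lift each just clear of the bench and judge its load at the wrist: one heavier than 450 g goes into a free seat of the warming block, a lighter one into a free seat of the return carrier (within 50 g of the limit either will do). Push each one straight down until the plate under it is fully home, firmly but gently (never more than about 20 N of push; it bottoms on a hard stop), and let go. Keep the canisters upright and leave everything else on the bench where it is.

Things in the scene. Friction and masses are not known exactly. Their poses are not given: they have to be found in the camera images.
- canister1: one of two outwardly identical sealed steel canisters of metal bath beads: upright cylinder 46 mm in diameter, 80 mm high, 2.5 mm bevel round the foot, origin at the centre of its underside, z up. Starts standing on the bench. Its fill differs at random and cannot be seen: total mass anywhere from 180 to 720 g, drawn for each canister separately (both may be heavy, both light)
- canister2: one of two outwardly identical sealed steel canisters of metal bath beads: upright cylinder 46 mm in diameter, 80 mm high, 2.5 mm bevel round the foot, origin at the centre of its underside, z up. Starts standing on the bench. Its fill differs at random and cannot be seen: total mass anywhere from 180 to 720 g, drawn for each canister separately (both may be heavy, both light)
- warmer: warming block: grey bench unit 170 x 190 mm, fixed; two seats in an aluminium strip whose top is 70 mm above the bench, 20 mm towards -x of its origin, at y +40 (seat 1) and -40 mm (seat 2) of its own frame; behind the seats (+x side, from 18 mm beyond the origin) a panel with a dark window and white buttons 82 mm high. Origin: centre of the underside, on the bench. The warming block and the carrier may change sides
- carrier: return carrier: bare low white plastic rack 80 x 180 mm, 50 mm high, with a steel bail handle at each end (reaching 116 mm from the centre, 34 mm high), fixed; two seats at y +40 (seat 1) and -40 mm (seat 2) of its own frame. Origin: centre of the underside, on the bench
- warmer_mouth1 (a point): centre of the mouth of warming block seat 1, in the plane of the top face: round well 49 mm in diameter with a 3 mm chamfer. A black round plate closes the well 14 mm below the mouth and can be pushed 14 mm further down, to 28 mm below the mouth, so a canister that is home stands 52 mm proud. z up
- warmer_plate1 (a joint): how far the black plate in warming block seat 1 is pushed down: 0 up (start), 0.014 m fully home on a hard stop. Stiff friction, no spring: it needs about 11 N in all (the canister's own weight counts, and is never enough alone), stays where it is left, and the force rises steeply when it bottoms
- warmer_mouth2 (a point): centre of the mouth of warming block seat 2, in the plane of the top face: round well 49 mm in diameter with a 3 mm chamfer. A black round plate closes the well 14 mm below the mouth and can be pushed 14 mm further down, to 28 mm below the mouth, so a canister that is home stands 52 mm proud. z up
- warmer_plate2 (a joint): how far the black plate in warming block seat 2 is pushed down: 0 up (start), 0.014 m fully home on a hard stop. Stiff friction, no spring: it needs about 11 N in all (the canister's own weight counts, and is never enough alone), stays where it is left, and the force rises steeply when it bottoms
- carrier_mouth1 (a point): centre of the mouth of return carrier seat 1, in the plane of the top face: round well 49 mm in diameter with a 3 mm chamfer. A black round plate closes the well 14 mm below the mouth and can be pushed 14 mm further down, to 28 mm below the mouth, so a canister that is home stands 52 mm proud. z up
- carrier_plate1 (a joint): how far the black plate in return carrier seat 1 is pushed down: 0 up (start), 0.014 m fully home on a hard stop. Stiff friction, no spring: it needs about 11 N in all (the canister's own weight counts, and is never enough alone), stays where it is left, and the force rises steeply when it bottoms
- carrier_mouth2 (a point): centre of the mouth of return carrier seat 2, in the plane of the top face: round well 49 mm in diameter with a 3 mm chamfer. A black round plate closes the well 14 mm below the mouth and can be pushed 14 mm further down, to 28 mm below the mouth, so a canister that is home stands 52 mm proud. z up
- carrier_plate2 (a joint): how far the black plate in return carrier seat 2 is pushed down: 0 up (start), 0.014 m fully home on a hard stop. Stiff friction, no spring: it needs about 11 N in all (the canister's own weight counts, and is never enough alone), stays where it is left, and the force rises steeply when it bottoms
- dish: bystander: shallow clear dish, 60 mm across, 13 mm high; origin centre of underside
- marker: bystander: black marker pen, 12 mm thick, 125 mm long, lying along its x; origin under its middle
- forceps: bystander: steel forceps, 135 mm long, 10 mm wide, 12 mm high, lying along its x; origin under its middle
- reagent: bystander: amber bottle, 48 mm across, 115 mm high; origin centre of underside
- jar: bystander: clear jar with white cap, 56 mm across, 60 mm high; origin centre of underside
- stopper: bystander: black rubber stopper, 28 mm across, 22 mm high; origin centre of underside
Not all that is in view belongs to the job. What is shaped like the canister2 but green is not meant.

How it is judged:
By the outcome, as a careful person would: the job done as asked, in the order asked, and still so for the second after the job is handed in, with the robot touching nothing.
It also fails if it takes over 69 s, if anything falls off the work surface, if the arm or the gripper's body presses on something with over 40 N, if the wrist force passes 120 N, or if a joint passes its speed limit or range.

ROBOT

A 6-joint arm with a two-finger parallel gripper is mounted at the origin on the work surface. World frame = base frame: x ahead of the robot, y to its left, z up, the work surface at z = 0. Lengths are in m, angles in degrees, forces in N, time in s.
With the tool pointing down it reaches from about 0.3 to 0.95 m from the base axis. Payload 3.1 kg.
Tool frame: the origin (TCP) lies at the very end of the fingers, on their centre line; the grasp point (between the pads) lies 19 mm behind it (bot.tcp_to_grasp is the distance from the TCP to the grasp point, in m); x points along the fingers, y is the direction in which the jaws open and shut, and the axes are right-handed (so a half turn about x gives the same grasp; the last joint's range is limited). The gripper opens to 85 mm and grips with 20 to 120 N. Pads are 22 mm wide; open, the fingers measure 114 mm over their backs; the gripper's body (76 mm by 85 mm) begins 54 mm behind the grasp point. The pads swing forward as they close: fully open they stand 13 mm farther back than shut.
Start: joints at [-75.098, 17.653, 93.61, -0, 68.738, -3.994], TCP at [0.202, -0.591, 0.231] pointing down, gripper open.
Joint ranges: [-175.34, 175.34], [-45.06, 112.39], [2.9, 150.54], [-68.45, 248.45], [3.09, 151.38], [-168.51, 168.51]. Speed limits (degrees/s): [159.86, 159.86, 180, 180, 180, 180].

INTERFACE

Orientations are given as [roll, pitch, yaw] about the fixed x, y, z axes, in that order (R = Rz(yaw) Ry(pitch) Rx(roll)).
In Python, from workcell import status, viewer, bot gives the robot as it stands.
- The arm moves only by the tool carry_out, never from a script. Its argument "moves" is a list that holds one entry, the list of rows, each a list of 5 numbers: the closure in counts, from 0 (fully open) to 255 (shut), then the shift along the world's x, y, z in mm, then the turn about the world's z in rad. A call has 1 to 5 rows; each row shifts and turns the commanded pose from where the row before left it; what a row does not reach is not made up. A row lasts 1/10 s, in which the tool goes at most 50 mm and 8.59 degrees, less where a joint would pass 70% of its speed; a pose out of reach is approached as far as the arm can. A call is refused whole if a number of a shift passes 50 or a number of a turn 0.15, either way. A call with a gripper value outside its range is refused whole. The fingers move at their own pace and stop on an object; the grip force is fixed at half the most. Time passes only in rows, so rows that do not move let the fingers close. It gives the time, the measured TCP pose, the force and the opening at its end, in the units of the state.
- status.read_state(): the state, without advancing time (a new reading comes with each control period).
- viewer.snapshot(name): name is "scene" or "top"; returns the picture (480x640x3 uint8, red, green, blue); there is no depth.
- viewer.calibration(name): a dict with "camera_matrix" (3x3 intrinsics, pixels), "pose" (4x4, takes a point from camera to world coordinates). Camera axes: x right, y down, z forward; pixel columns grow to the right and rows downward; lengths in m; the calibration is good to about 2 mm. A picture is of the moment at which its call begins. calibration takes no time and is no camera call.
- bot.close_job(): hands the job in, once; it reports no verdict.
Trained networks look in the newest picture that a camera, given by its name, has taken for a name from the list of things; names that differ only in an ending like _2 or _b are one class to them, and where a whole thing is asked for, a point or a joint stands for the part that bears it (a point fixed in the world has none). Each returns a list of dicts, best first, with "p" (0 to 1); they miss things now and then, are a little off and sometimes report something else, mostly with a low value. They report only what shows in the picture. A call takes as long as a camera call. They do not tell look-alikes from the thing itself.
- viewer.outline_of(camera, thing): "region" (480x640 bool, what is visible of it) and "extent" ([centre column, centre row, width, height] in pixels, round what is visible of it).
The state is a dict: "time_s": time; "qpos": joint angles; "qvel": joint speeds; "tau": joint torques, N m; "tcp_pos": TCP position; "tcp_rot": TCP orientation; "ft_force": force on the tool from outside, world axes, zero at the start; "torque": the same for the moment, N m; "width": finger opening in m.
Only numpy, scipy, OpenCV 4.12 (cv2) and the standard library are available. Lean on these libraries where they do the work, as an engineer would, in place of code of your own. Each camera call takes 0.05 s, during which the arm holds its last target.

## Working session

There is one attempt and no reset: what is moved stays moved. The work goes in short steps, Python scripts to look and compute and a tool call to move; the robot and the scene stay as the last step left them, time stands still between calls to the robot, and variables do not carry over. Pictures are saved under pics/ and viewed, and the job is handed in when it is done.

Besides the shell and the picture viewer there is one more tool, called as name([rows], argument=value, ...), one row to a line, values as JSON. carry_out: Moves the arm, as the interface text tells. Its arguments: {"type":"object","properties":{"moves":{"type":"array"}},"required":["moves"]}

```bash
mkdir -p pics; ls
python3 - <<'E'
from workcell import status, viewer, bot
import cv2,numpy as np
s=status.read_state();print(s)
for n in("scene","top"):
    im=viewer.snapshot(n);cv2.imwrite(f"pics/{n}0.png",im[:,:,::-1]);c=viewer.calibration(n);print(n,np.round(c["camera_matrix"],1).tolist(),np.round(c["pose"],4).tolist())
    for t in("canister1","warmer","carrier","warmer_mouth1","carrier_mouth1"):
        try:
            for o in viewer.outline_of(n,t):print(n,t,o["p"],np.round(o["extent"],1))
        except Exception as e:print(t,e)
E
```

```text
pics
{'time_s': 0.0, 'qpos': array([-7.51010851e+01,  1.77049583e+01,  9.36907161e+01, -2.64466582e-04,
        6.87379699e+01, -3.99440569e+00]), 'qvel': array([-0.02552589, -0.00185135, -0.02962936, -0.02032496,  0.03212325,
       -0.0104598 ]), 'tau': array([ 9.67576998e-04, -4.15250802e+01, -2.76666927e+01, -2.49482819e-04,
        1.02060524e-02, -1.13915866e-05]), 'tcp_pos': array([ 0.20212762, -0.5905293 ,  0.23003222]), 'tcp_rot': array([-93.8888379 ,  89.86635545, 105.00457889]), 'ft_force': array([ 0.35733637, -0.28965608,  0.81327736]), 'torque': array([ 0.04192715, -0.01933839,  0.02445117]), 'width': 0.0858180691305781}
scene [[498.3, 0.0, 316.7], [0.0, 498.3, 231.5], [0.0, 0.0, 1.0]] [[-0.8484, 0.419, -0.3235, 0.8857], [0.5293, 0.6618, -0.5309, 0.4918], [-0.0083, -0.6216, -0.7833, 0.8249], [0.0, 0.0, 0.0, 1.0]]
scene canister1 0.85 [386.1 243.6  28.4  47.3]
scene canister1 0.81 [270.1 218.2  26.1  40.7]
scene canister1 0.79 [319.5 230.2  24.3  41. ]
scene canister1 0.73 [313.9 267.4  20.8  37.1]
scene warmer 0.56 [289.1 150.1 104.4  96.2]
scene warmer 0.41 [440.6 317.9  27.3  21.8]
scene carrier 0.73 [313.3 266.1  20.2  40.7]
scene carrier 0.3 [362.9 292.7  30.7  24.6]
scene warmer_mouth1 0.73 [289.2 151.2 105.9  96.9]
scene carrier_mouth1 0.86 [456.  346.4 101.3 124.6]
top [[483.6, 0.0, 319.1], [0.0, 483.6, 240.0], [0.0, 0.0, 1.0]] [[-0.0205, -0.9734, 0.2284, 0.3936], [-0.9998, 0.0185, -0.0112, 0.0054], [0.0066, -0.2286, -0.9735, 0.9243], [0.0, 0.0, 0.0, 1.0]]
top canister1 0.94 [287.3 317.1  28.2  29.9]
top canister1 0.87 [338.6 262.6  32.1  25.1]
top canister1 0.69 [303.6 232.8  27.1  34.7]
top canister1 0.6 [381.5 227.9  32.8  31.9]
top warmer 0.72 [481.3 301.  130.8 109.8]
top carrier 0.58 [164.9 306.2 129.5  57. ]
top carrier 0.34 [261.3 267.7  31.8  34.4]
top warmer_mouth1 0.93 [481.3 302.9 131.8 109.9]
top carrier_mouth1 0.64 [165.9 305.8 126.9  60.9]
```

View pics/scene0.png

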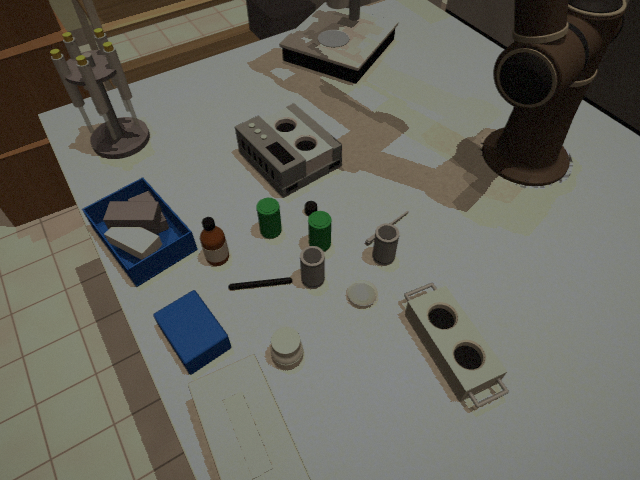

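View pics/top0.png

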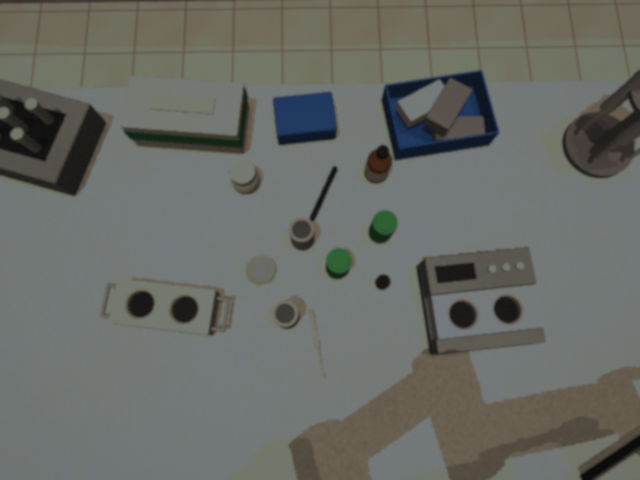

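Run:
```python
import cv2,numpy as np
t=cv2.imread("pics/top0.png");s=cv2.imread("pics/scene0.png")
f=lambda im,x,y,w=100,h=75:cv2.resize(cv2.convertScaleAbs(im[y:y+h,x:x+w],alpha=1.6,beta=10),(400,300),interpolation=cv2.INTER_CUBIC)
cv2.imwrite("pics/zt.png",np.vstack([np.hstack([f(t,110,270),f(t,435,270)]),np.hstack([f(t,255,270),f(t,255,205)])]))
cv2.imwrite("pics/zs.png",np.vstack([np.hstack([f(s,405,295),f(s,250,105)]),np.hstack([f(s,340,210),f(s,260,225)])]))
```

```text
(no output)
```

View pics/zt.png

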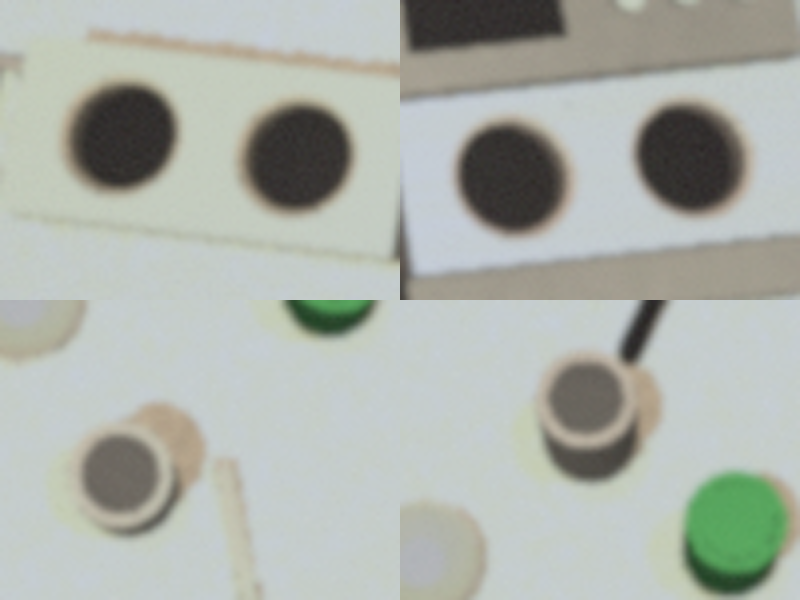

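View pics/zs.png

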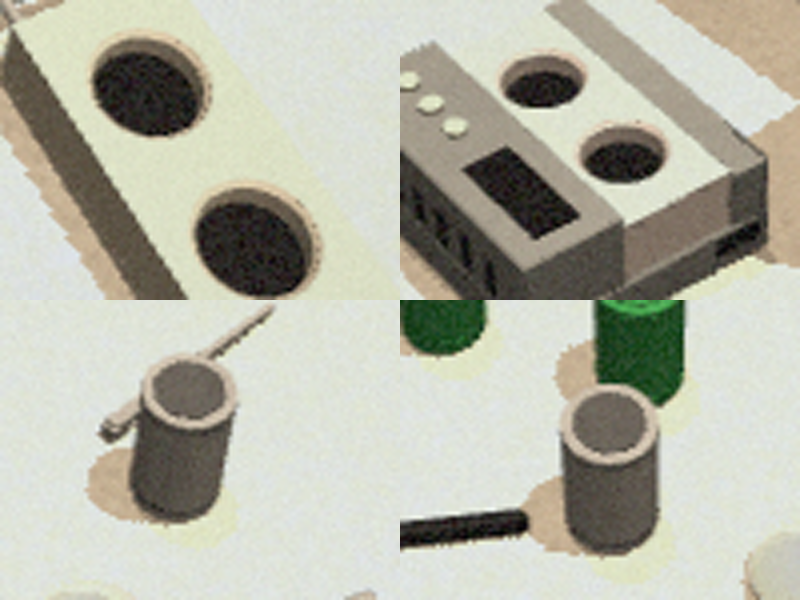

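```bash
cat > h.py <<'E'
import cv2,numpy as np
from workcell import status,viewer,bot
from scipy.optimize import minimize
from scipy.ndimage import map_coordinates
CAL={n:viewer.calibration(n) for n in("scene","top")}
def proj(n,P):
    c=CAL[n];T=np.linalg.inv(c["pose"]);q=np.asarray(P)@T[:3,:3].T+T[:3,3];u=q@c["camera_matrix"].T;return u[:,:2]/u[:,2:]
def ray(n,uv,z):
    c=CAL[n];d=c["pose"][:3,:3]@np.linalg.inv(c["camera_matrix"])@np.array([*uv,1.]);o=c["pose"][:3,3];return (o+d*(z-o[2])/d[2])[:2]
A=np.linspace(0,2*np.pi,120,endpoint=False)
def circ(x,y,z,r):return np.c_[x+r*np.cos(A),y+r*np.sin(A),np.full(120,z)]
def cylmask(n,x,y,r=.023,z0=0,z1=.08):
    p=np.vstack([proj(n,circ(x,y,z0+.0025,r)),proj(n,circ(x,y,z0,r-.0025)),proj(n,circ(x,y,z1,r))]).astype(np.float32)
    h=cv2.convexHull(p);m=np.zeros((480,640),np.uint8);cv2.fillConvexPoly(m,np.round(h*16).astype(np.int32),255,shift=4);return m>0
def sil(n,reg,x0,y0,**k):
    k2=lambda v:1-(cylmask(n,*v,**k)&reg).sum()/(cylmask(n,*v,**k)|reg).sum()
    b=minimize(k2,[x0,y0],method="Nelder-Mead",options=dict(initial_simplex=[[x0,y0],[x0+.008,y0],[x0,y0+.008]],xatol=1e-4,fatol=1e-5));return b.x,1-b.fun
def well(n,im,x0,y0,z,r):
    g=cv2.GaussianBlur(im[:,:,2].astype(np.float32),(0,0),.6)
    def s(v,rr):
        p=proj(n,circ(v[0],v[1],z,rr));return map_coordinates(g,[p[:,1],p[:,0]],order=1)
    best=(-9e9,)
    for rr in r:
        f=lambda v:-np.mean(np.minimum(s(v,rr+.0015)-s(v,rr-.0015),40))
        b=minimize(f,[x0,y0],method="Nelder-Mead",options=dict(initial_simplex=[[x0,y0],[x0+.006,y0],[x0,y0+.006]],xatol=1e-4))
        if -b.fun>best[0]:best=(-b.fun,b.x,rr)
    return best
E
python3 - <<'E'
from h import *
im={n:cv2.imread(f"pics/{n}0.png")[:,:,::-1] for n in CAL}
W={"car_L":((140,304),(441,317),.05),"car_R":((184,309),(468,355),.05),"war_L":((463,314),(305,144),.07),"war_R":((507,309),(286,126),.07)}
for k,(a,b,z) in W.items():
    for n,uv in(("top",a),("scene",b)):
        x=ray(n,uv,z);r=well(n,im[n],*x,z,np.arange(.023,.030,.0005));print(k,n,np.round(r[0],1),np.round(np.array(r[1])*1000,1),r[2])
for n in CAL:
    for o in viewer.outline_of(n,"canister1"):
        e=o["extent"];x=ray(n,e[:2],.04);v,i=sil(n,o["region"],*x)
        print(n,np.round(o["p"],2),np.round(e[:2]),np.round(v*1000,1),round(i,3))
E
```

```text
car_L top 32.5 [487.5 319.1] 0.024
car_L scene 38.1 [481.  243.1] 0.024
car_R top 33.0 [476.6 240.2] 0.024
car_R scene 38.7 [492.4 321.9] 0.0245
war_L top 35.9 [ 455.9 -253.1] 0.024
war_L scene 34.8 [ 461.5 -248.4] 0.0245
war_R top 35.2 [ 463.  -332.7] 0.024
war_R scene 34.0 [ 468.4 -327.9] 0.0245
scene 0.85 [386. 244.] [465.8  60.3] 0.963
scene 0.81 [270. 218.] [ 625.8 -122.1] 0.875
scene 0.79 [320. 230.] [557.3 -38.5] 0.881
scene 0.73 [314. 267.] [614.3  29. ] 0.897
top 0.94 [287. 317.] [463.3  57.5] 0.88
top 0.87 [339. 263.] [552.3 -37.9] 0.898
top 0.69 [304. 233.] [611.9  27.4] 0.918
top 0.6 [382. 228.] [ 623.4 -123.7] 0.842
```

```bash
cat >> h.py <<'E'
from scipy.spatial.transform import Rotation as Ro
def st():
    s=status.read_state();R=Ro.from_euler("xyz",s["tcp_rot"],degrees=True).as_matrix()
    print("t",round(s["time_s"],2),"tcp",np.round(s["tcp_pos"]*1000,1),"jaw",np.round(R[:,1],3),round(np.degrees(np.arctan2(R[1,1],R[0,1])),1),"x",np.round(R[:,0],3),"f",np.round(s["ft_force"],2),"tq",np.round(s["torque"],3),"w",round(s["width"]*1000,1),"q6",np.round(s["qpos"],0))
    return s
E
python3 -c "
from h import *
st();st()"
```

```text
t 0.7 tcp [ 202.4 -591.4  231.3] jaw [ 0.324 -0.946  0.   ] -71.1 x [ 0. -0. -1.] f [-0.57  0.17  1.2 ] tq [-0.047  0.026 -0.029] w 85.3 q6 [-75.  18.  94.  -0.  69.  -4.]
t 0.7 tcp [ 202.4 -591.4  231.3] jaw [ 0.324 -0.946  0.   ] -71.1 x [ 0. -0. -1.] f [-0.57  0.17  1.2 ] tq [-0.047  0.026 -0.029] w 85.3 q6 [-75.  18.  94.  -0.  69.  -4.]
```

carry_out([
  [[0,0,0,0,0],[0,0,0,0,0]],
])

```text
time_s: 0.9
tcp_pos: [0.2024, -0.5913, 0.2313]
tcp_rot: [112.1, 90.0, -49.0]
ft_force: [0.1, 0.3, 0.3]
width: 0.0856
```

carry_out([
  [[0,18,46,0,0],[0,18,46,0,0],[0,18,46,0,0],[0,18,46,0,0],[0,18,46,0,0]],
])

```text
time_s: 1.4
tcp_pos: [0.2928, -0.3596, 0.2314]
tcp_rot: [130.9, 90.0, -30.2]
ft_force: [1.8, -0.0, 0.2]
width: 0.0859
```

carry_out([
  [[0,18,46,0,0],[0,18,46,0,0],[0,18,46,0,0],[0,18,46,0,0],[0,18,46,0,0]],
])

```text
time_s: 1.9
tcp_pos: [0.3829, -0.1296, 0.2318]
tcp_rot: [136.8, 89.9, -24.3]
ft_force: [0.5, 0.4, 0.0]
width: 0.0853
```

carry_out([
  [[0,18,46,0,0],[0,18,46,0,0],[0,18,46,0,0],[0,18,46,0,0],[0,10,6,0,0]],
])

```text
time_s: 2.4
tcp_pos: [0.4654, 0.0633, 0.2318]
tcp_rot: [-146.0, 89.8, 53.2]
ft_force: [0.7, -1.1, -0.1]
width: 0.0856
```

carry_out([
  [[0,0,0,0,0],[0,0,0,0,0]],
])

```text
time_s: 2.6
tcp_pos: [0.4639, 0.0578, 0.231]
tcp_rot: [15.7, 89.9, -145.4]
ft_force: [-0.7, 0.5, -0.2]
width: 0.085
```

carry_out([
  [[0,0,1,-47,0],[0,0,0,-47,0],[0,0,0,-47,0],[0,0,0,-47,0],[0,0,0,0,0]],
])

```text
time_s: 3.1
tcp_pos: [0.456, 0.0574, 0.0367]
tcp_rot: [-15.8, 89.0, -177.1]
ft_force: [-1.0, -0.6, 0.0]
width: 0.0853
```

Run:
```python
from h import *
st()
for n in CAL:
    im=viewer.snapshot(n);cv2.imwrite(f"pics/{n}1.png",im[:,:,::-1])
a=cv2.imread("pics/top1.png")[240:390,200:400];b=cv2.imread("pics/scene1.png")[130:280,290:490]
cv2.imwrite("pics/z1.png",cv2.convertScaleAbs(cv2.resize(np.hstack([a,b]),(800,300)),alpha=1.6))
```

```text
t 3.1 tcp [456.   57.4  36.7] jaw [ 0.321 -0.947 -0.005] -71.3 x [-0.018 -0.001 -1.   ] f [-1.   -0.63  0.01] tq [ 0.005  0.063 -0.013] w 85.3 q6 [  2.  17. 121.  -0.  42.  73.]
```

View pics/z1.png

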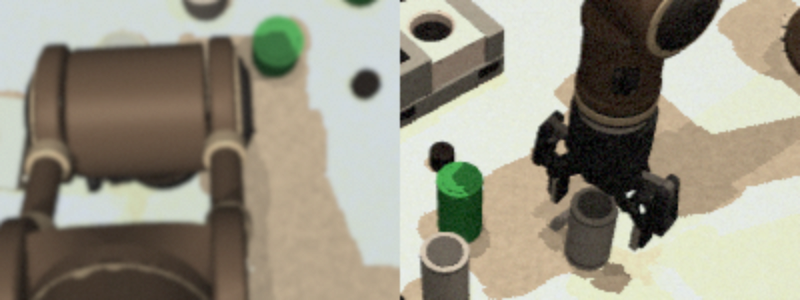

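carry_out([
  [[0,0,0,0,0]],
])

```text
time_s: 3.3
tcp_pos: [0.467, 0.0589, 0.0461]
tcp_rot: [162.0, 89.7, 0.9]
ft_force: [-0.3, 0.2, 0.5]
width: 0.0853
```

carry_out([
  [[255,0,0,0,0],[255,0,0,0,0],[255,0,0,0,0],[255,0,0,0,0],[255,0,0,0,0]],
])

```text
time_s: 3.8
tcp_pos: [0.4661, 0.0597, 0.0454]
tcp_rot: [158.9, 89.8, -2.1]
ft_force: [-0.9, -0.3, 7.7]
width: 0.0443
```

carry_out([
  [[255,0,0,0,0],[255,0,0,0,0],[255,0,0,0,0]],
])

```text
time_s: 4.1
tcp_pos: [0.4661, 0.0597, 0.0454]
tcp_rot: [157.7, 89.8, -3.3]
ft_force: [-1.9, -0.7, 7.7]
width: 0.0444
```

Run:
```python
from h import *
for i in range(6):
  s=st() if i<1 else status.read_state();im=viewer.snapshot("scene");print(np.round(s["ft_force"],2))
cv2.imwrite("pics/s2.png",cv2.convertScaleAbs(cv2.resize(im[130:280,290:490,::-1],(800,600)),alpha=1.6))
```

```text
t 4.1 tcp [466.1  59.7  45.4] jaw [ 0.324 -0.946  0.001] -71.1 x [ 0.003 -0.    -1.   ] f [-1.86 -0.69  7.73] tq [-0.044  0.356 -0.004] w 44.4 q6 [  2.  17. 121.  -0.  42.  73.]
[-1.86 -0.69  7.73]
[-2.21 -0.79  8.63]
[-1.96 -1.27  8.21]
[-0.62 -1.65  8.36]
[-1.77 -0.59  8.36]
[-1.38 -1.37  8.15]
```

View pics/s2.png

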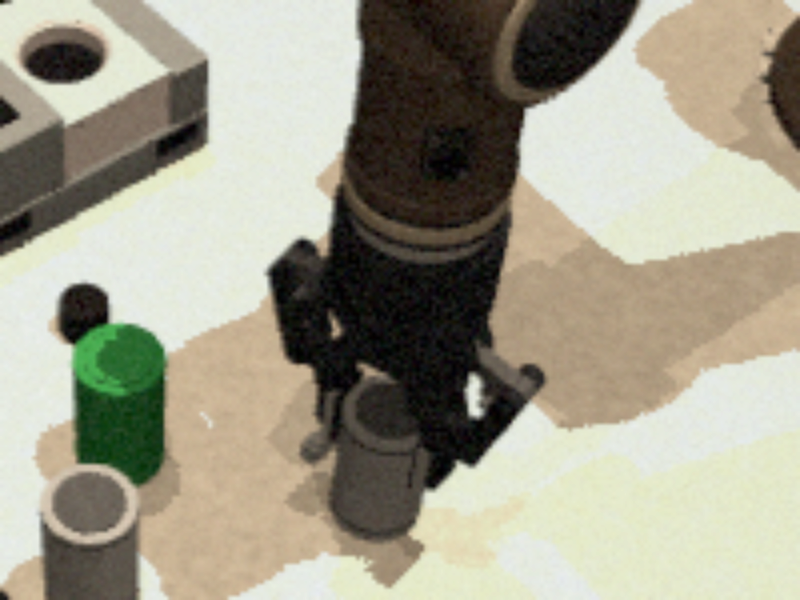

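carry_out([
  [[255,0,0,5,0],[255,0,0,10,0],[255,0,0,10,0],[255,0,0,5,0],[255,0,0,0,0]],
])

```text
time_s: 4.9
tcp_pos: [0.4654, 0.0598, 0.0745]
tcp_rot: [163.8, 89.9, 2.7]
ft_force: [0.2, -0.3, -2.0]
width: 0.0442
```

carry_out([
  [[255,0,0,0,0],[255,0,0,0,0],[255,0,0,0,0]],
])

```text
time_s: 5.2
tcp_pos: [0.4639, 0.0597, 0.0728]
tcp_rot: [-17.2, 89.9, -178.3]
ft_force: [1.1, -0.5, -1.9]
width: 0.0445
```

Run:
```python
from h import *
st();F=[]
for i in range(12):
  im=viewer.snapshot("scene");s=status.read_state();F.append([*s["ft_force"],*s["torque"]])
print(np.round(np.mean(F,0),2),np.round(np.std(F,0),2),np.mean(F,0)[2]/-9.81)
s=st();p=s["tcp_pos"]
cv2.imwrite("pics/s3.png",cv2.convertScaleAbs(cv2.resize(im[130:280,290:490,::-1],(800,600)),alpha=1.6))
for o in viewer.outline_of("scene","canister1"):print(o["p"],np.round(o["extent"]))
```

```text
t 5.2 tcp [463.9  59.7  72.8] jaw [ 0.324 -0.946 -0.   ] -71.1 x [-0.001 -0.    -1.   ] f [ 1.12 -0.5  -1.87] tq [-0.    -0.001  0.035] w 44.5 q6 [  2.  14. 120.   0.  46.  73.]
[-0.12 -0.04 -1.83  0.01 -0.   -0.01] [0.43 0.37 0.49 0.03 0.03 0.03] 0.1865532685177341
t 5.8 tcp [464.4  59.7  73.3] jaw [ 0.324 -0.946  0.   ] -71.1 x [ 0. -0. -1.] f [ 0.32  0.15 -2.5 ] tq [ 0.014 -0.002  0.014] w 45.1 q6 [  2.  14. 120.  -0.  46.  73.]
0.98 [387. 235.  21.  42.]
0.66 [313. 265.  21.  42.]
0.6 [270. 218.  27.  43.]
0.57 [320. 231.  22.  40.]
0.27 [370. 239.   2.  12.]
```

View pics/s3.png

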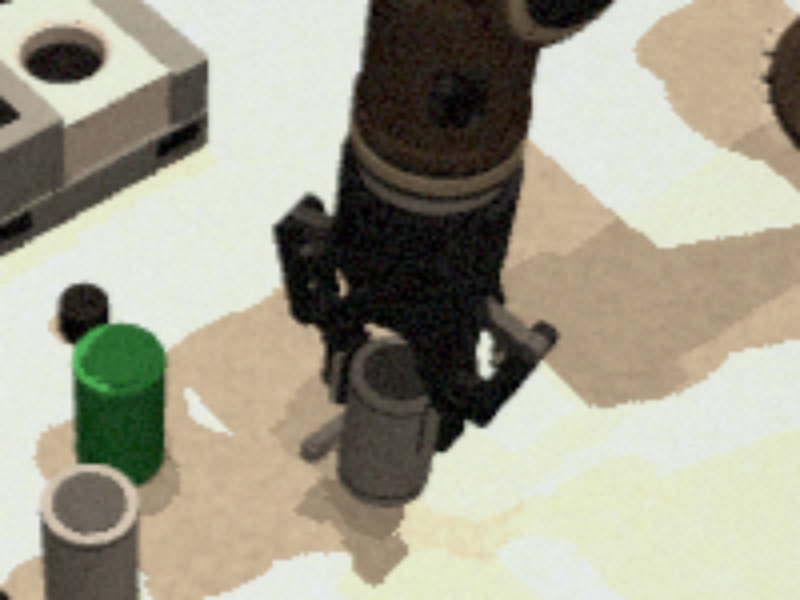

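carry_out([
  [[255,0,0,20,0],[255,0,0,20,0],[255,4,43,0,0],[255,4,43,0,0],[255,4,43,0,0]],
])

```text
time_s: 6.35
tcp_pos: [0.4768, 0.1898, 0.1137]
tcp_rot: [172.9, 89.9, 11.7]
ft_force: [0.2, -0.5, -1.6]
width: 0.0449
```

carry_out([
  [[255,4,43,0,0],[255,4,43,0,0],[255,4,35,0,0],[255,1,10.5,0,0],[255,0,0,0,0]],
])

```text
time_s: 6.85
tcp_pos: [0.4893, 0.3216, 0.1131]
tcp_rot: [151.8, 90.0, -9.1]
ft_force: [-0.1, -0.6, -1.8]
width: 0.0449
```

carry_out([
  [[255,0,0,0,0],[255,0,0,0,0],[255,0,0,0,0]],
])

```text
time_s: 7.15
tcp_pos: [0.4892, 0.3187, 0.1131]
tcp_rot: [25.6, 89.9, -135.6]
ft_force: [0.4, 0.0, -1.7]
width: 0.0449
```

Run:
```python
from h import *
st()
for n in CAL:
    im=viewer.snapshot(n);cv2.imwrite(f"pics/{n}4.png",im[:,:,::-1])
    for o in viewer.outline_of(n,"canister1"):print(n,o["p"],np.round(o["extent"]))
a=cv2.imread("pics/top4.png")[210:360,90:290];b=cv2.imread("pics/scene4.png")[250:400,370:570]
cv2.imwrite("pics/z4.png",cv2.convertScaleAbs(cv2.resize(np.vstack([a,b]),(800,1200))[:600] if 0 else cv2.resize(b,(800,600)),alpha=1.6))
cv2.imwrite("pics/z4t.png",cv2.convertScaleAbs(cv2.resize(a,(800,600)),alpha=1.6))
```

```text
t 7.15 tcp [489.2 318.7 113.1] jaw [ 0.322 -0.947  0.   ] -71.2 x [-0.001 -0.001 -1.   ] f [ 0.39  0.03 -1.71] tq [-0.049 -0.014 -0.049] w 44.9 q6 [ 29.  21. 104.  -0.  55. 100.]
scene 0.89 [270. 218.  27.  40.]
scene 0.86 [312. 267.  20.  39.]
scene 0.82 [479. 336.  37.  47.]
scene 0.56 [320. 232.  20.  39.]
top 0.96 [338. 264.  28.  28.]
top 0.95 [131. 308.  39.  25.]
top 0.73 [303. 233.  28.  36.]
top 0.61 [380. 229.  30.  34.]
top 0.48 [147. 307.  14.  24.]
top 0.37 [480. 300. 130. 108.]
```

View pics/z4.png

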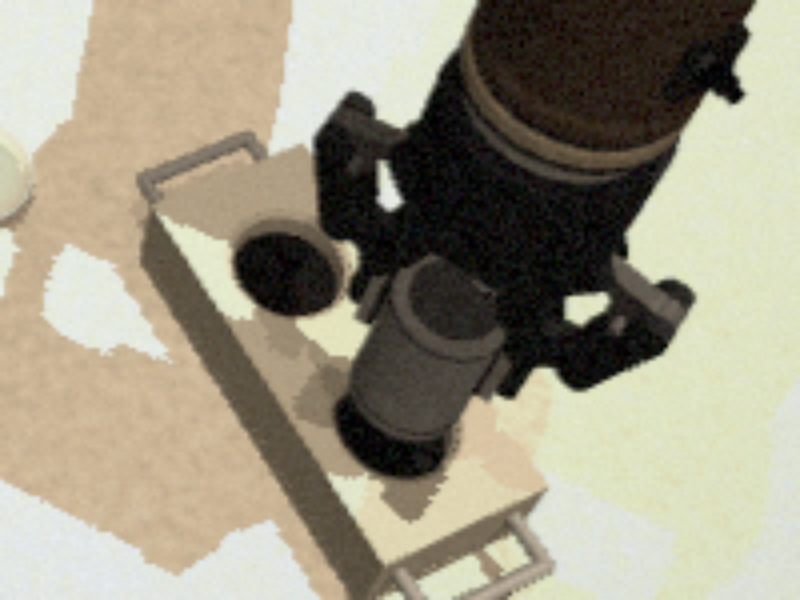

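View pics/z4t.png

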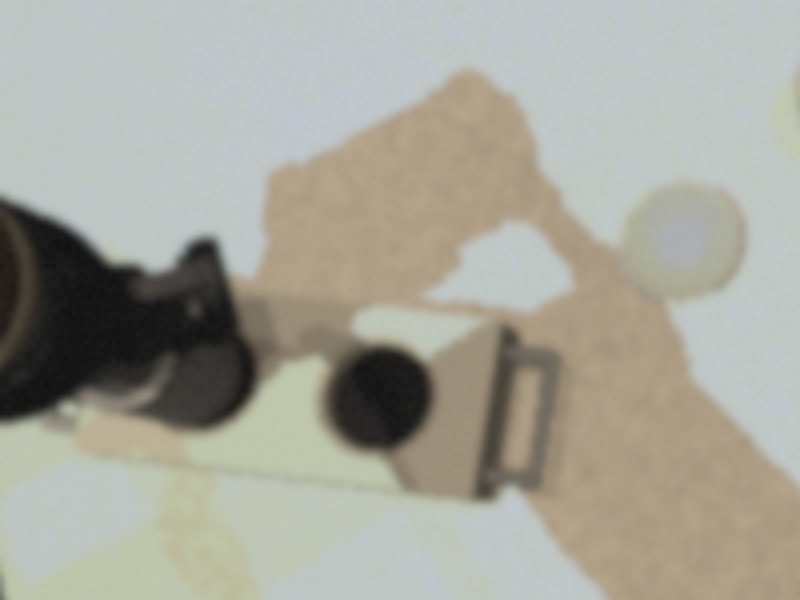

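```bash
cat >> h.py <<'E'
def foot(n,reg,x0,y0,zb,band=.045):
    # fit using only image part of the lower 'band' of the canister
    def f(v):
        m=cylmask(n,*v,z0=zb,z1=zb+.08)
        c=proj(n,[[v[0],v[1],zb],[v[0],v[1],zb+band]]);d=(c[0]-c[1])/np.linalg.norm(c[0]-c[1])
        yy,xx=np.mgrid[:480,:640];w=((xx-c[1][0])*d[0]+(yy-c[1][1])*d[1])>0
        return 1-(m&reg&w).sum()/((m|reg)&w).sum()
    b=minimize(f,[x0,y0],method="Nelder-Mead",options=dict(initial_simplex=[[x0,y0],[x0+.006,y0],[x0,y0+.006]],xatol=1e-4,fatol=1e-5));return b.x,1-b.fun
def over(n,im,x,y,zb,wells,fn,box):
    o=im[:,:,::-1].copy();o=cv2.convertScaleAbs(o,alpha=1.6);x0,y0,w,h=box;k=4
    o=cv2.resize(o[y0:y0+h,x0:x0+w],None,fx=k,fy=k)
    def pl(P,c):cv2.polylines(o,[np.round((proj(n,P)+.5-[x0,y0])*k).astype(np.int32)],True,c,1)
    pl(circ(x,y,zb,.0205),(0,0,255));pl(circ(x,y,zb+.08,.023),(0,0,255))
    for a in wells:pl(circ(*a),(0,200,0))
    cv2.imwrite(fn,o)
E
python3 - <<'E'
from h import *
im=viewer.snapshot("scene");p=st()["tcp_pos"]
zb=p[2]-.0454
for o in viewer.outline_of("scene","canister1"):
    e=o["extent"]
    if abs(e[0]-479)<12:
        for b in(.03,.045):
            v,i=foot("scene",o["region"],p[0],p[1],zb,b);print(np.round(v*1000,1),i)
over("scene",im,*v,zb,[(.4924,.3219,.05,.024),(.4909,.3212,.047,.0245)],"pics/o5.png",(400,260,180,140))
r=well("scene",im,.4814,.2431,.05,[.024,.0245]);print(r)
E
```

```text
t 7.4 tcp [489.5 319.7 113.4] jaw [ 0.323 -0.946 -0.   ] -71.1 x [ 0.  0. -1.] f [ 0.31 -0.11 -2.53] tq [ 0.006  0.032 -0.04 ] w 44.4 q6 [ 29.  21. 104.  -0.  55. 100.]
[488.  317.9] 0.9617940199335548
[488.5 318.1] 0.9630606860158312
(np.float64(28.947404861450195), array([0.48184924, 0.24304148]), 0.024)
```

View pics/o5.png

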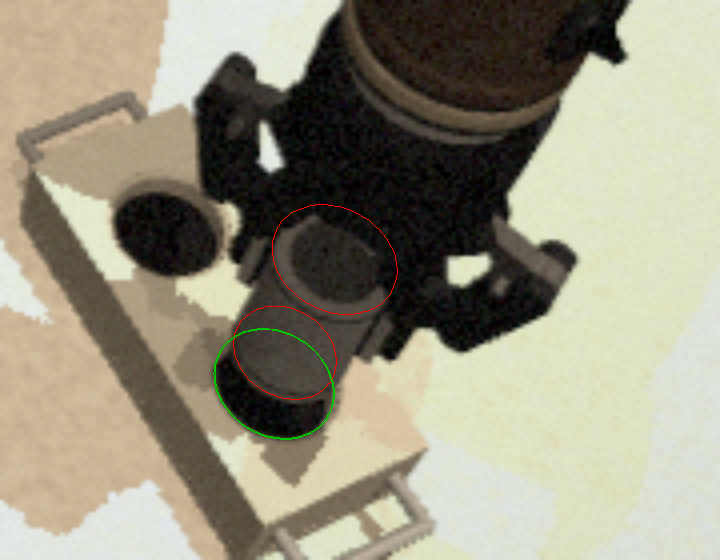

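Run:
```python
from h import *
im=viewer.snapshot("top");p=st()["tcp_pos"]
zb=p[2]-.0454
for o in viewer.outline_of("top","canister1"):
    e=o["extent"];print(np.round(e),o["p"])
over("top",im,p[0],p[1],zb,[(.4875,.3191,.05,.024),(.4766,.2402,.05,.024)],"pics/o6.png",(90,250,180,140))
```

```text
t 7.5 tcp [489.5 319.9 113.4] jaw [ 0.324 -0.946 -0.   ] -71.1 x [ 0.  0. -1.] f [-0.44 -0.22 -2.24] tq [ 0.045 -0.001  0.001] w 44.3 q6 [ 29.  21. 104.  -0.  55. 100.]
[381. 229.  28.  33.] 0.93
[338. 262.  28.  25.] 0.86
[130. 308.  41.  23.] 0.8
[302. 232.  26.  32.] 0.66
```

View pics/o6.png

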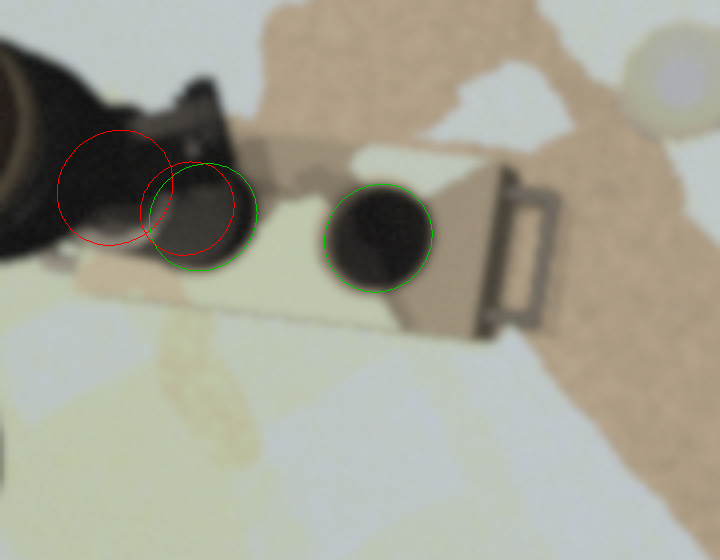

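Run:
```python
from h import *
im=viewer.snapshot("top");p=st()["tcp_pos"]
zb=p[2]-.0454
x0,y0,w,h,k=115,280,50,45,14
c=cv2.convertScaleAbs(im[y0:y0+h,x0:x0+w,::-1],alpha=3)
o=cv2.resize(c,None,fx=k,fy=k,interpolation=cv2.INTER_CUBIC)
def pl(P,c):cv2.polylines(o,[np.round((proj("top",P)+.5-[x0,y0])*k).astype(np.int32)],True,c,1)
pl(circ(p[0],p[1],zb,.0205),(0,0,255));pl(circ(p[0],p[1],zb+.0025,.023),(255,0,255));pl(circ(.4875,.3191,.05,.024),(0,255,0))
cv2.imwrite("pics/o7.png",o[:600])
```

```text
t 7.6 tcp [489.4 320.1 113.3] jaw [ 0.324 -0.946 -0.   ] -71.1 x [ 0.  0. -1.] f [ 0.14  1.06 -2.36] tq [-0.011 -0.048 -0.043] w 44.9 q6 [ 29.  21. 104.  -0.  55. 100.]
```

View pics/o7.png

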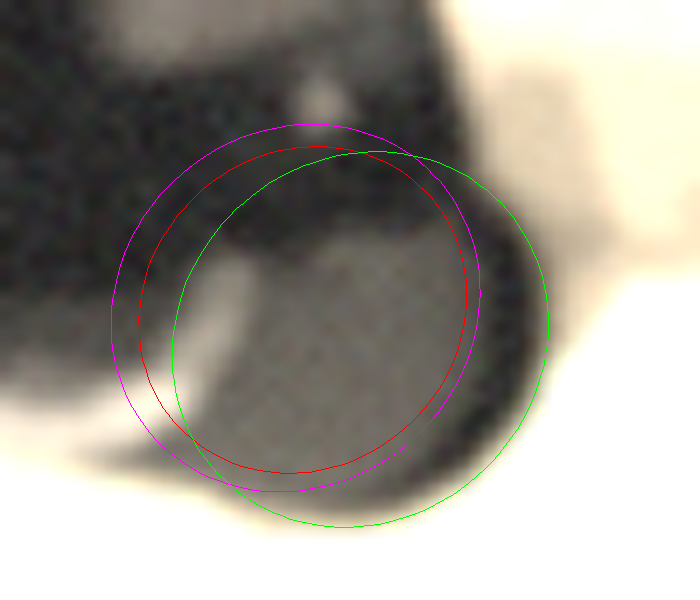

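Run:
```python
from h import *
O=[]
for n,x0,y0,P in(("scene",420,295,[(.481,.2431),(.4924,.3219)][:1]),("top",160,285,[(.4766,.2402)])):
    im=cv2.imread(f"pics/{n}0.png");w=h=45;k=13
    o=cv2.resize(cv2.convertScaleAbs(im[y0:y0+h,x0:x0+w],alpha=1.7),None,fx=k,fy=k,interpolation=cv2.INTER_CUBIC)
    x,y=P[0]
    for z,r,c in((.05,.0245,(0,255,0)),(.05,.0275,(255,0,0)),(.036,.0245,(0,0,255))):
        cv2.polylines(o,[np.round((proj(n,circ(x,y,z,r))+.5-[x0,y0])*k).astype(np.int32)],True,c,1)
    O.append(o[:,:400] if 0 else cv2.resize(o,(400,400)))
cv2.imwrite("pics/o8.png",cv2.resize(np.hstack(O),(800,400)))
```

```text
(no output)
```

View pics/o8.png

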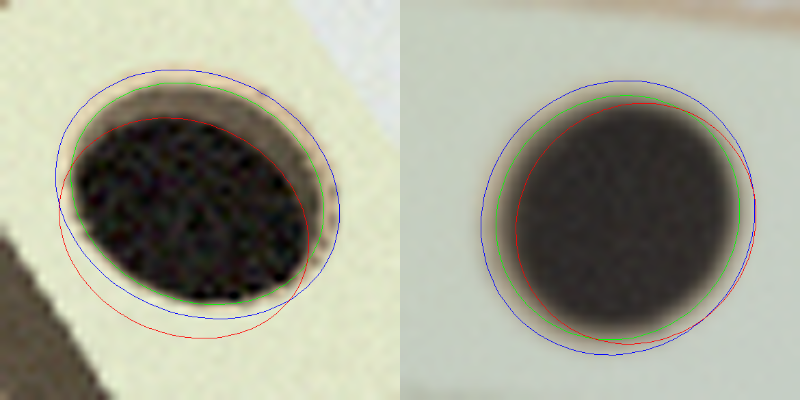

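carry_out([
  [[255,1,1,-6,0],[255,0,0,-6,0],[255,0,0,-2,0],[255,0,0,-2,0],[255,0,0,-1,0]],
])

```text
time_s: 8.1
tcp_pos: [0.4902, 0.3211, 0.0958]
tcp_rot: [12.3, 90.0, -148.8]
ft_force: [1.1, -0.3, -2.2]
width: 0.0442
```

carry_out([
  [[255,0,0,-2,0],[255,0,0,-2,0],[255,0,0,0,0]],
])

```text
time_s: 8.4
tcp_pos: [0.4902, 0.3211, 0.092]
tcp_rot: [10.2, 90.0, -150.9]
ft_force: [-0.4, -0.2, -1.9]
width: 0.0446
```

Run:
```python
from h import *
F=[]
for i in range(4):
  im=viewer.snapshot("scene");s=status.read_state();F.append([*s["ft_force"],*s["torque"]])
print(np.round(np.mean(F,0),2));st()
cv2.imwrite("pics/s9.png",cv2.convertScaleAbs(cv2.resize(im[260:400,400:580,::-1],None,fx=4,fy=4),alpha=1.8))
```

```text
[ 0.17 -0.07 -2.06 -0.01  0.   -0.02]
t 8.6 tcp [490.5 321.2  92.4] jaw [ 0.324 -0.946 -0.   ] -71.1 x [ 0.  0. -1.] f [-0.34 -0.24 -2.41] tq [-0.002  0.054 -0.002] w 44.3 q6 [ 29.  23. 104.  -0.  53. 100.]
```

View pics/s9.png

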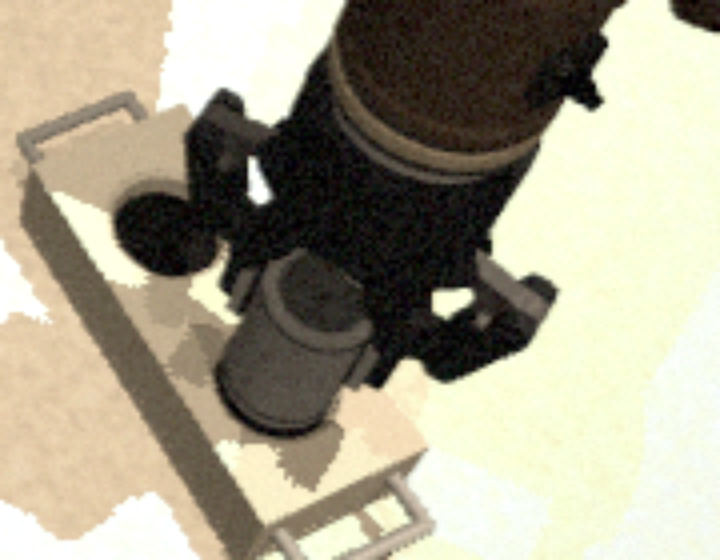

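carry_out([
  [[255,0,0,-2,0],[255,0,0,-2,0],[255,0,0,-2,0],[255,0,0,-1,0],[255,0,0,0,0]],
])

```text
time_s: 9.1
tcp_pos: [0.4902, 0.321, 0.0849]
tcp_rot: [10.2, 90.0, -150.9]
ft_force: [-0.2, -0.6, -1.1]
width: 0.0441
```

carry_out([
  [[255,0,0,-2,0],[255,0,0,-1,0],[255,0,0,0,0]],
])

```text
time_s: 9.4
tcp_pos: [0.4902, 0.3211, 0.082]
tcp_rot: [14.3, 90.0, -146.8]
ft_force: [-0.5, -0.3, -2.3]
width: 0.0445
```

carry_out([
  [[255,0,0,-1,0],[255,0,0,-1,0],[255,0,0,0,0]],
])

```text
time_s: 9.7
tcp_pos: [0.4906, 0.3213, 0.0814]
tcp_rot: [172.7, 90.0, 11.6]
ft_force: [-1.9, -1.2, 4.6]
width: 0.0446
```

carry_out([
  [[255,0,0,-1,0],[255,0,0,-1,0],[255,0,0,0,0]],
])

```text
time_s: 10.0
tcp_pos: [0.4907, 0.3213, 0.0799]
tcp_rot: [179.7, 90.0, 18.6]
ft_force: [-3.7, -1.4, 7.8]
width: 0.0446
```

carry_out([
  [[255,0,0,-1,0],[255,0,0,-1,0],[255,0,0,0,0]],
])

```text
time_s: 10.3
tcp_pos: [0.4907, 0.3213, 0.078]
tcp_rot: [179.7, 90.0, 18.6]
ft_force: [-2.9, -2.0, 8.4]
width: 0.0445
```

carry_out([
  [[255,0,0,-1,0],[255,0,0,-1,0],[255,0,0,-1,0],[255,0,0,-1,0],[255,0,0,0,0]],
])

```text
time_s: 10.8
tcp_pos: [0.4907, 0.3213, 0.0739]
tcp_rot: [175.8, 90.0, 14.7]
ft_force: [-2.9, -2.0, 7.7]
width: 0.0447
```

carry_out([
  [[255,0,0,-1,0],[255,0,0,-1,0],[255,0,0,-1,0],[255,0,0,-1,0],[255,0,0,0,0]],
])

```text
time_s: 11.3
tcp_pos: [0.4907, 0.3213, 0.07]
tcp_rot: [-179.4, 90.0, 19.5]
ft_force: [-2.9, -1.7, 8.6]
width: 0.0445
```

carry_out([
  [[255,0,0,-1,0],[255,0,0,0,0]],
])

```text
time_s: 11.5
tcp_pos: [0.4907, 0.3213, 0.0689]
tcp_rot: [178.9, 90.0, 17.8]
ft_force: [-2.4, -2.1, 8.6]
width: 0.0445
```

carry_out([
  [[255,0,0,-1,0],[255,0,0,0,0]],
])

```text
time_s: 11.7
tcp_pos: [0.4907, 0.3213, 0.068]
tcp_rot: [-177.9, 90.0, 21.0]
ft_force: [-3.1, -2.7, 8.8]
width: 0.0443
```

carry_out([
  [[255,0,0,-0.5,0],[255,0,0,0,0]],
])

```text
time_s: 11.9
tcp_pos: [0.4907, 0.3213, 0.0675]
tcp_rot: [174.8, 90.0, 13.7]
ft_force: [-2.5, -1.0, 7.8]
width: 0.0444
```

carry_out([
  [[255,0,0,-0.5,0],[255,0,0,0,0]],
])

```text
time_s: 12.1
tcp_pos: [0.4908, 0.3213, 0.0674]
tcp_rot: [166.7, 90.0, 5.6]
ft_force: [-3.3, -2.4, 10.9]
width: 0.0447
```

Force is starting to climb, as expected at the stop.

carry_out([
  [[255,0,0,-0.5,0],[255,0,0,0,0]],
])

```text
time_s: 12.3
tcp_pos: [0.4908, 0.3214, 0.0673]
tcp_rot: [147.6, 90.0, -13.5]
ft_force: [-3.7, -3.5, 13.0]
width: 0.0444
```

carry_out([
  [[255,0,0,-0.5,0],[255,0,0,0,0]],
])

```text
time_s: 12.5
tcp_pos: [0.4909, 0.3214, 0.0673]
tcp_rot: [127.2, 90.0, -33.9]
ft_force: [-4.3, -3.7, 15.3]
width: 0.0441
```

carry_out([
  [[60,0,0,0,0],[60,0,0,0,0],[60,0,0,0,0]],
])

```text
time_s: 12.8
tcp_pos: [0.4905, 0.3212, 0.0641]
tcp_rot: [-168.3, 90.0, 30.6]
ft_force: [-1.6, -0.2, -0.0]
width: 0.0655
```

carry_out([
  [[60,0,0,10,0],[60,0,0,30,0],[60,0,0,40,0],[60,0,0,30,0]],
])

```text
time_s: 13.2
tcp_pos: [0.491, 0.3216, 0.1767]
tcp_rot: [-169.9, 89.9, 29.0]
ft_force: [1.2, 0.6, -0.2]
width: 0.0652
```

Run:
```python
from h import *
st()
im=viewer.snapshot("scene");cv2.imwrite("pics/s10.png",cv2.convertScaleAbs(im[:,:,::-1],alpha=1.6))
for o in viewer.outline_of("scene","canister1"):
    e=o["extent"];print(np.round(e),o["p"])
    if e[0]>440:
        for z0 in(.022,.036):
            pr=proj("scene",[[.4909,.3213,z0+.08]]);print(z0,pr, e[1]-e[3]/2)
```

```text
t 13.2 tcp [491.  321.6 176.7] jaw [ 0.324 -0.946 -0.   ] -71.1 x [ 0.002  0.001 -1.   ] f [ 1.2   0.63 -0.21] tq [-0.015 -0.05   0.032] w 65.2 q6 [ 29.  17. 102.   0.  62. 100.]
[321. 231.  23.  40.] 0.84
[315. 267.  20.  36.] 0.81
[472. 348.  32.  43.] 0.69
0.022 [[475.91693218 340.23023616]] 326.05
0.036 [[478.09918751 336.16489897]] 326.05
```

View pics/s10.png

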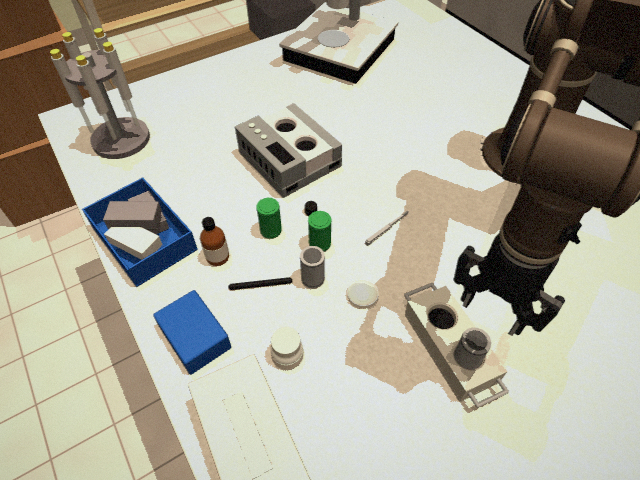

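carry_out([
  [[0,17.5,-42,0,0],[0,17.5,-42,0,0],[0,17.5,-42,0,0],[0,17.5,-42,0,0],[0,17.5,-42,0,0]],
])

```text
time_s: 13.8
tcp_pos: [0.5778, 0.1095, 0.1737]
tcp_rot: [-15.4, 89.9, -176.5]
ft_force: [0.4, -0.1, 0.0]
width: 0.0852
```

carry_out([
  [[0,17.5,-42,0,0],[0,17.5,-41,0,0],[0,0,0,0,0],[0,0,0,0,0]],
])

```text
time_s: 14.2
tcp_pos: [0.6125, 0.0272, 0.1735]
tcp_rot: [-38.5, 89.9, 160.3]
ft_force: [0.1, 0.5, -0.5]
width: 0.0849
```

Down to TCP z≈46 (−128).

carry_out([
  [[0,0,1,-40,0],[0,0,0,-40,0],[0,0,0,-30,0],[0,0,0,-18,0],[0,0,0,0,0]],
])

```text
time_s: 14.7
tcp_pos: [0.6084, 0.031, 0.0423]
tcp_rot: [-22.7, 89.5, 176.3]
ft_force: [-0.5, -0.4, -0.3]
width: 0.0853
```

carry_out([
  [[0,0,0,0,0],[0,0,0,0,0]],
])

```text
time_s: 14.9
tcp_pos: [0.6141, 0.03, 0.0479]
tcp_rot: [162.4, 89.8, 1.3]
ft_force: [-1.2, 0.2, 0.9]
width: 0.0855
```

Run:
```python
from h import *
F=[]
for i in range(6):
  im=viewer.snapshot("scene");s=status.read_state();F.append([*s["ft_force"],*s["torque"]])
print(np.round(np.mean(F,0),2));st()
cv2.imwrite("pics/s11.png",cv2.convertScaleAbs(cv2.resize(im[150:300,220:420,::-1],None,fx=4,fy=4),alpha=1.8))
```

```text
[-0.    0.13  0.14 -0.01  0.01 -0.  ]
t 15.2 tcp [613.5  29.1  47.2] jaw [ 0.324 -0.946  0.   ] -71.1 x [ 0.002  0.    -1.   ] f [-0.48  0.14  0.71] tq [-0.036 -0.023  0.017] w 85.2 q6 [ -1.  29. 101.   0.  49.  70.]
```

View pics/s11.png

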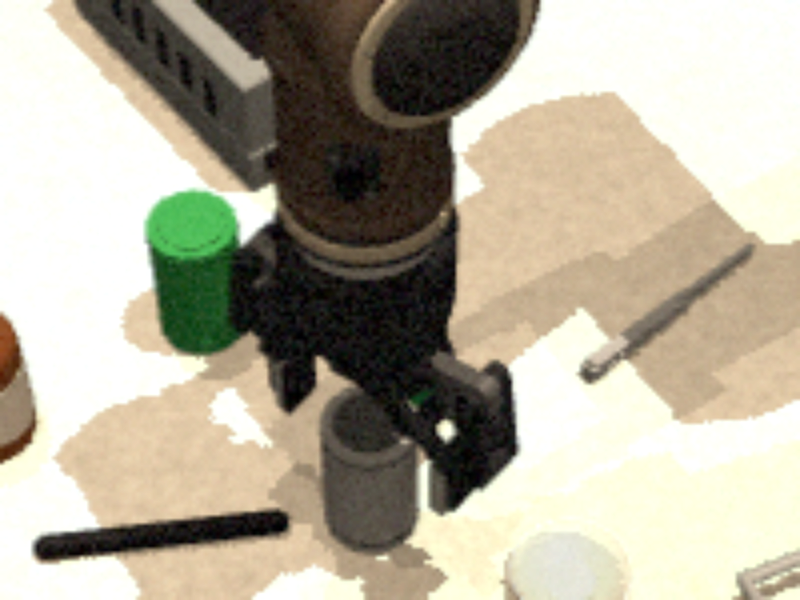

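carry_out([
  [[255,0,0,0,0],[255,0,0,0,0],[255,0,0,0,0],[255,0,0,0,0],[255,0,0,0,0]],
])

```text
time_s: 15.7
tcp_pos: [0.6131, 0.029, 0.0466]
tcp_rot: [136.9, 90.0, -24.2]
ft_force: [-0.9, -0.9, 2.0]
width: 0.0445
```

carry_out([
  [[255,0,0,0,0],[255,0,0,0,0],[255,0,0,0,0]],
])

```text
time_s: 16.0
tcp_pos: [0.6132, 0.029, 0.0466]
tcp_rot: [138.9, 90.0, -22.2]
ft_force: [-1.2, -0.8, 3.7]
width: 0.0447
```

carry_out([
  [[255,0,0,5,0],[255,0,0,10,0],[255,0,0,10,0],[255,0,0,5,0],[255,0,0,0,0]],
])

```text
time_s: 16.5
tcp_pos: [0.614, 0.0292, 0.0778]
tcp_rot: [161.8, 89.8, 0.7]
ft_force: [0.4, 0.5, -1.3]
width: 0.0447
```

carry_out([
  [[255,0,0,0,0],[255,0,0,0,0],[255,0,0,0,0]],
])

```text
time_s: 16.8
tcp_pos: [0.6125, 0.0292, 0.0758]
tcp_rot: [-20.8, 89.9, 178.1]
ft_force: [-0.0, -0.1, -2.2]
width: 0.0443
```

Run:
```python
from h import *
F=[]
for i in range(20):
  im=viewer.snapshot("scene");s=status.read_state();F.append([*s["ft_force"],*s["torque"]])
print(np.round(np.mean(F,0),2),np.std(F,0)[2]/20**.5, np.mean(F,0)[2]/-9.81);st()
cv2.imwrite("pics/s12.png",cv2.convertScaleAbs(cv2.resize(im[150:300,220:420,::-1],None,fx=4,fy=4),alpha=1.8))
```

```text
[ 0.02  0.   -2.35  0.01  0.01 -0.  ] 0.10337789813759508 0.23945114145108332
t 17.8 tcp [612.9  29.2  76.3] jaw [ 0.324 -0.946 -0.   ] -71.1 x [-0.  0. -1.] f [-0.59  0.16 -2.08] tq [-0.056  0.041 -0.06 ] w 44.9 q6 [ -1.  27. 101.   0.  52.  70.]
```

View pics/s12.png

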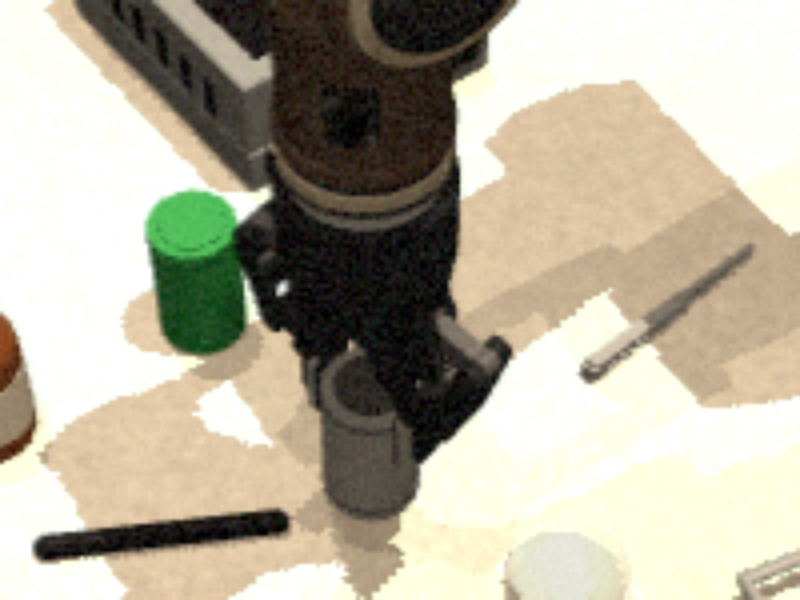

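carry_out([
  [[255,0,0,20,0.1375],[255,0,0,17,0.1375],[255,-22,35,0,0.1375],[255,-22,35,0,0.1375],[255,-22,35,0,0.1375]],
])

```text
time_s: 18.3
tcp_pos: [0.5464, 0.1349, 0.1136]
tcp_rot: [147.1, 90.0, 25.6]
ft_force: [-0.6, 1.7, -2.9]
width: 0.0448
```

carry_out([
  [[255,-22,35,0,0.1375],[255,-22,35,0,0.1375],[255,-18,27,0,0.1375],[255,-6.4,10.3,0,0],[255,0,0,0,0]],
])

```text
time_s: 18.8
tcp_pos: [0.4778, 0.2426, 0.1134]
tcp_rot: [71.4, 90.0, -26.6]
ft_force: [0.2, -0.1, -2.6]
width: 0.0444
```

carry_out([
  [[255,0,0,0,0],[255,0,0,0,0],[255,0,0,0,0]],
])

```text
time_s: 19.1
tcp_pos: [0.4794, 0.2404, 0.1133]
tcp_rot: [79.9, 90.0, -18.3]
ft_force: [0.4, 0.2, -2.5]
width: 0.0443
```

Run:
```python
from h import *
im=viewer.snapshot("scene");im2=viewer.snapshot("top");p=st()["tcp_pos"];zb=p[2]-.0466
over("scene",im,p[0],p[1],zb,[(.481,.2431,.05,.0245)],"pics/o13.png",(380,220,180,140))
over("top",im2,p[0],p[1],zb,[(.4766,.2402,.05,.0245)],"pics/o14.png",(110,250,180,140))
for o in viewer.outline_of("scene","canister1"):
    e=o["extent"];print(np.round(e),o["p"])
    if abs(e[0]-450)<14:
        v,i=foot("scene",o["region"],p[0],p[1],zb,.03);print(np.round(v*1000,1),i)
```

```text
t 19.2 tcp [479.1 240.6 113.3] jaw [ 0.99  -0.142  0.   ] -8.2 x [ 0. -0. -1.] f [ 0.73  0.05 -2.78] tq [-0.021 -0.024  0.025] w 44.3 q6 [ 22.  16. 111.  -0.  53.  30.]
[270. 218.  26.  39.] 0.95
[476. 346.  33.  44.] 0.93
[320. 231.  22.  43.] 0.69
[450. 299.  36.  40.] 0.63
[481.  241.3] 0.8330206378986866
```

View pics/o13.png

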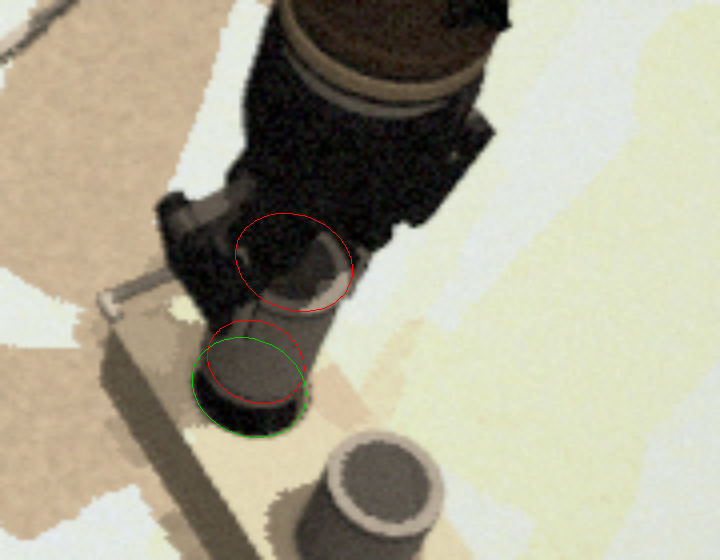

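View pics/o14.png

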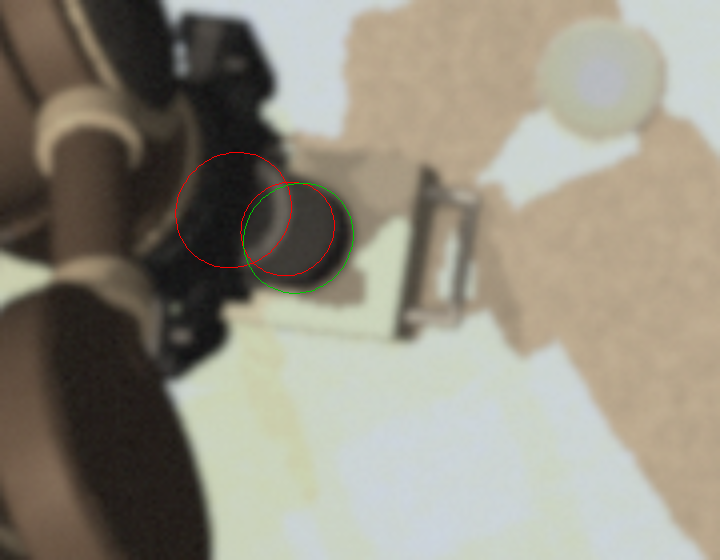

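carry_out([
  [[255,0,0.5,-6,0],[255,0,0,-6,0],[255,0,0,-2,0],[255,0,0,-2,0],[255,0,0,0,0]],
])

```text
time_s: 19.75
tcp_pos: [0.4781, 0.2419, 0.0968]
tcp_rot: [-61.3, 89.9, -159.4]
ft_force: [-0.1, 0.0, -2.4]
width: 0.0447
```

carry_out([
  [[255,0,0,-2,0],[255,0,0,-2,0],[255,0,0,0,0]],
])

```text
time_s: 20.05
tcp_pos: [0.4783, 0.2419, 0.0931]
tcp_rot: [-54.1, 90.0, -152.1]
ft_force: [-0.5, -0.3, -1.9]
width: 0.0444
```

Run:
```python
from h import *
F=[]
for i in range(4):
  im=viewer.snapshot("scene");s=status.read_state();F.append([*s["ft_force"],*s["torque"]])
print(np.round(np.mean(F,0),2));p=st()["tcp_pos"]
over("scene",im,p[0],p[1],p[2]-.0466,[(.481,.2431,.05,.0245)],"pics/o15.png",(380,220,180,140))
```

```text
[-0.24  0.24 -2.47  0.01 -0.01 -0.03]
t 20.25 tcp [478.6 242.   93.4] jaw [ 0.99  -0.141  0.   ] -8.1 x [ 0.  0. -1.] f [ 0.17  0.16 -2.37] tq [ 0.042 -0.032 -0.004] w 44.7 q6 [ 22.  18. 111.   0.  51.  30.]
```

View pics/o15.png

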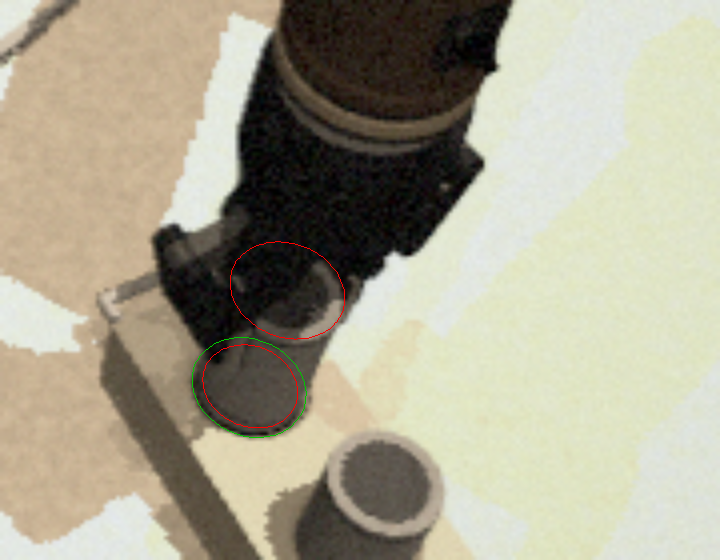

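carry_out([
  [[255,0,0,-2,0],[255,0,0,-2,0],[255,0,0,-2,0],[255,0,0,-1,0],[255,0,0,0,0]],
])

```text
time_s: 20.75
tcp_pos: [0.4783, 0.2419, 0.086]
tcp_rot: [-59.2, 90.0, -157.3]
ft_force: [0.2, 0.9, -2.2]
width: 0.0442
```

carry_out([
  [[255,0,0,-2,0],[255,0,0,-1,0],[255,0,0,0,0]],
])

```text
time_s: 21.05
tcp_pos: [0.4784, 0.2419, 0.0831]
tcp_rot: [-62.0, 90.0, -160.1]
ft_force: [0.9, -0.7, -2.6]
width: 0.0444
```

carry_out([
  [[255,0,0,-1,0],[255,0,0,-1,0],[255,0,0,0,0]],
])

```text
time_s: 21.35
tcp_pos: [0.4787, 0.2421, 0.0825]
tcp_rot: [-111.6, 90.0, 150.3]
ft_force: [-2.3, -1.1, 4.7]
width: 0.0446
```

carry_out([
  [[255,0,0,-1,0],[255,0,0,-1,0],[255,0,0,0,0]],
])

```text
time_s: 21.65
tcp_pos: [0.4788, 0.2422, 0.081]
tcp_rot: [-120.8, 90.0, 141.1]
ft_force: [-3.7, -0.4, 7.9]
width: 0.0447
```

Contact at TCP 82.6 as predicted; home expected at ≈68.6. 12.4 mm to go.

carry_out([
  [[255,0,0,-1,0],[255,0,0,-1,0],[255,0,0,-1,0],[255,0,0,-1,0],[255,0,0,-1,0]],
])

```text
time_s: 22.15
tcp_pos: [0.4788, 0.2422, 0.0762]
tcp_rot: [-100.5, 90.0, 161.4]
ft_force: [-3.2, -1.7, 8.8]
width: 0.0446
```

carry_out([
  [[255,0,0,-1,0],[255,0,0,-1,0],[255,0,0,-1,0],[255,0,0,-1,0],[255,0,0,0,0]],
])

```text
time_s: 22.65
tcp_pos: [0.4787, 0.2422, 0.072]
tcp_rot: [-96.2, 90.0, 165.7]
ft_force: [-3.1, -2.1, 7.9]
width: 0.0446
```

carry_out([
  [[255,0,0,-1,0],[255,0,0,-1,0],[255,0,0,0,0]],
])

```text
time_s: 22.95
tcp_pos: [0.4788, 0.2422, 0.0701]
tcp_rot: [-114.4, 90.0, 147.5]
ft_force: [-3.3, -1.8, 8.6]
width: 0.0448
```

carry_out([
  [[255,0,0,-0.5,0],[255,0,0,-0.5,0],[255,0,0,0,0]],
])

```text
time_s: 23.25
tcp_pos: [0.4788, 0.2422, 0.0691]
tcp_rot: [-104.2, 90.0, 157.8]
ft_force: [-2.5, -0.6, 7.6]
width: 0.0444
```

carry_out([
  [[255,0,0,-0.5,0],[255,0,0,-0.5,0],[255,0,0,0,0]],
])

```text
time_s: 23.55
tcp_pos: [0.4788, 0.2422, 0.0684]
tcp_rot: [-85.9, 90.0, 176.1]
ft_force: [-3.6, -2.1, 11.5]
width: 0.0449
```

carry_out([
  [[255,0,0,-0.5,0],[255,0,0,0,0]],
])

```text
time_s: 23.75
tcp_pos: [0.4788, 0.2422, 0.0684]
tcp_rot: [-80.2, 90.0, -178.3]
ft_force: [-5.3, -2.0, 13.8]
width: 0.0446
```

carry_out([
  [[255,0,0,-0.5,0],[255,0,0,0,0]],
])

```text
time_s: 23.95
tcp_pos: [0.4789, 0.2422, 0.0684]
tcp_rot: [-77.7, 90.0, -175.7]
ft_force: [-5.9, -2.5, 16.9]
width: 0.0446
```

Stopped hard at 68.4 with ~16 N. Release and retreat.

carry_out([
  [[60,0,0,0,0],[60,0,0,0,0],[60,0,0,0,0],[60,0,0,5,0]],
])

```text
time_s: 24.35
tcp_pos: [0.4777, 0.2416, 0.0695]
tcp_rot: [-60.8, 89.9, -158.8]
ft_force: [0.0, 0.3, 0.2]
width: 0.0653
```

carry_out([
  [[60,0,0,20,0],[60,0,0,40,0],[60,0,0,45,0],[60,-20,-40,20,0],[60,-20,-40,20,0]],
])

```text
time_s: 24.85
tcp_pos: [0.4392, 0.1619, 0.2175]
tcp_rot: [106.2, 89.8, 8.3]
ft_force: [0.1, -1.9, 0.4]
width: 0.0655
```

carry_out([
  [[60,0,-50,0,0],[60,0,-50,0,0],[60,0,-50,0,0],[60,0,0,0,0],[60,0,0,0,0]],
])

```text
time_s: 25.35
tcp_pos: [0.4385, 0.0109, 0.2154]
tcp_rot: [164.2, 90.0, 65.9]
ft_force: [-0.5, -0.3, -0.6]
width: 0.0653
```

Run:
```python
from h import *
st()
im=viewer.snapshot("scene");im2=viewer.snapshot("top")
over("scene",im,.4892,.3205,.022,[(.4786,.2418,.102,.023),(.4786,.2418,.116,.023)],"pics/o16.png",(380,220,180,140))
cv2.imwrite("pics/s17.png",cv2.convertScaleAbs(im[:,:,::-1],alpha=1.5));cv2.imwrite("pics/t17.png",cv2.convertScaleAbs(im2[:,:,::-1],alpha=1.5))
```

```text
t 25.35 tcp [438.5  10.9 215.4] jaw [ 0.99  -0.144  0.   ] -8.3 x [ 0.     0.001 -1.   ] f [-0.5  -0.33 -0.55] tq [-0.029 -0.013 -0.006] w 65.3 q6 [ -4.  -3. 118.   0.  64.   4.]
```

View pics/o16.png

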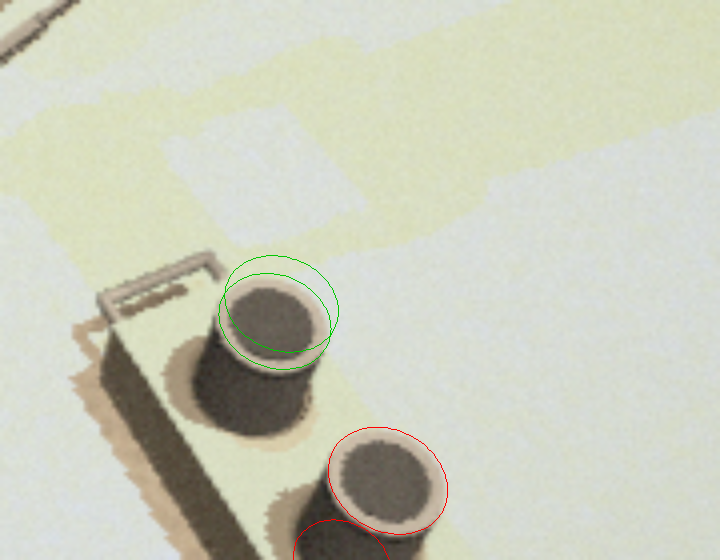

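View pics/t17.png

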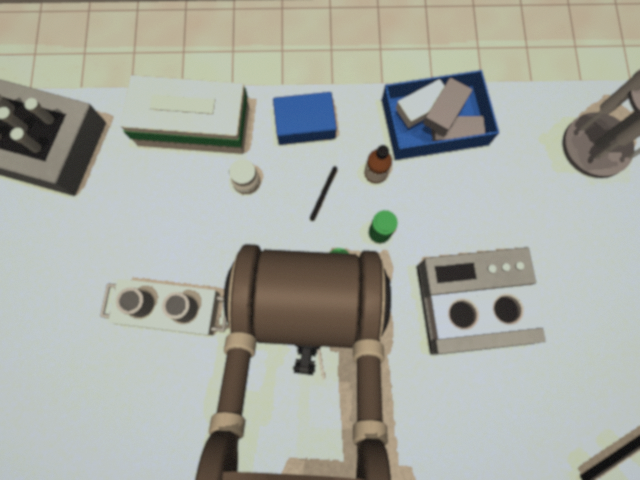

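```bash
python3 -c "
from workcell import bot
print(bot.close_job())"
```

```text
the job is handed in; nothing more can be done
None
```

Both canisters weighed in light, so both went into the return carrier, and I handed the job in at about 25 s. No verdict came back.

| Canister (start position) | Weight at the wrist | Seat | Depth after first touching the plate | Push at the stop |
|---|---|---|---|---|
| Near (x 0.466, y 0.060 m) | about 190–215 g | outer (y ≈ 0.32 m) | 14 mm | about 15 N |
| Far (x 0.613, y 0.029 m) | about 240 g | inner (y ≈ 0.24 m) | 14 mm | about 17 N |

- **Seating:** each canister slid down at about 8–9 N. The push then rose with no further travel, as it would at the hard stop. Both were then let go.
- **Force limit:** push readings stayed under 20 N. They were taken at the end of each call, so a brief peak in between would not show.
- **Last pictures:** both canisters stand upright. The outer rim matches the fully home height. The inner rim sits at or slightly below it, which is within camera error. The arm is clear, and I saw nothing else moved in what the pictures showed.
- **Disagreement:** the two cameras differed by about 3 mm sideways. I used their average, and each canister entered its well with no noticeable side force. While pushing, the side force was about 3–6 N.

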